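# Slide the mini-PC cover out over the shelf end

### The arm

A 7-joint arm with a two-finger parallel gripper is mounted at the origin on the work surface. World frame = base frame: x ahead of the robot, y to its left, z up, the work surface at z = 0. Lengths are in m, angles in rad, forces in N, time in s.
With the tool pointing down it reaches from about 0.425 to 1.025 m from the base axis. Payload 3.6 kg.
Tool frame: the origin (TCP) lies at the very end of the fingers, on their centre line; the grasp point (between the pads) lies 19 mm behind it; z points along the fingers, y is the line along which they close (so a half turn about z gives the same grasp; the last joint's range is limited). The gripper opens to 85 mm and grips with 20 to 120 N. Pads are 22 mm wide; open, the fingers measure 114 mm over their backs; the gripper's body (76 mm by 85 mm) begins 54 mm behind the grasp point. The pads swing forward as they close: fully open they stand 13 mm farther back than shut.
Start: joints at [1.099, 0.591, 0.048, 1.609, -0.033, 0.943, -0.034], TCP at [0.268, -0.674, 0.211] pointing down, gripper open.
Joint ranges: [-2.69, 2.69], [-0.47, 2.24], [-1.27, 1.36], [0.19, 2.51], [-1.53, 4.68], [0.08, 2.07], [-3.09, 3.09]. Speed limits (rad/s): [2.57, 2.57, 3.14, 3.14, 3.14, 3.14, 3.14].

### API

Orientations are given as a rotation vector (axis times angle).
In Python, from workcell import * gives the robot as it stands.
- The arm moves only by the shell command python3 -m pendant 'ROWS'. ROWS is JSON, a list of rows, each an object with "delta_pos": the shift along the tool's x, y, z in m, a list of three; "rot": the turn, a rotation vector about the tool's x, y, z in rad, a list of three; "claw": the opening in per cent of the stroke, from 0 (shut) to 100 (fully open). A call has 1 to 8 rows; each row shifts and turns the commanded pose from where the row before left it, along the tool's axes as they then stand; what a row does not reach is not made up. A row lasts 1/10 s, in which the tool goes at most 50 mm and 8.59 degrees, less where a joint would pass 70% of its speed; a pose out of reach is approached as far as the arm can. A call with a gripper value outside its range is refused whole. The fingers move at their own pace and stop on an object; the grip force is fixed at half the most. Time passes only in rows, so rows that do not move let the fingers close. It gives the time, the measured TCP pose, the force, the opening and the grip force at its end, in the units of the state.
- get_obs(): the state, without advancing time (a new reading comes with each control period).
- snapshot(name): name is "side" or "top" or "wrist"; returns (picture, depth): 384x512x3 uint8, red, green, blue; 384x512 float32, m along the optical axis (not along the pixel's ray), 0 where there is no reading.
- calibration(name): a dict with "K" (3x3 intrinsics, pixels), "k1" (the pictures are not rectified: a ray, as slopes to the right and down, at radius r is drawn at 1 + k1 r^2 times it, then the intrinsics apply), "R" (3x3) and "t" (3): a world point X has camera coordinates R X + t. Camera axes: x right, y down, z forward; pixel columns grow to the right and rows downward; lengths in m; the calibration is good to about 2 mm. A picture is of the moment at which its call begins: read the wrist's pose just before it. calibration takes no time and is no camera call; for the wrist camera it gives the pose at the moment of the call.
- sign_off(): hands the job in; it is judged then, once.
The state is a dict: "t": time; "qpos": joint angles; "joint_vel": joint speeds; "joint_torque": joint torques, N m; "tool_pos": TCP position; "eef_rot": TCP orientation; "contact_force": force on the tool from outside, world axes, zero at the start; "torque": the same for the moment, N m; "finger_gap": finger opening in m; "finger_force": force on a finger pad.
Only numpy, scipy, OpenCV 4.12 (cv2) and the standard library are available. Lean on these libraries where they do the work, as an engineer would, in place of code of your own. Each camera call takes 0.05 s, during which the arm holds its last target. There are 200 camera calls.

### The job

The bottom cover of the opened mini PC lies flat on the low bench shelf, where it is too thin to get hold of. With the fingertips, push it along the shelf until its edge sticks out about 4 cm (a third of the cover) past the shelf end that is next to the opened mini PC, so that the technician can take it there by the edge. Only slide it: leave it lying flat and square to the shelf, do not pick it up or tip it off, leave the other things alone, and take the hand away at the end.

Things in the scene. Friction and masses are not known exactly. Their poses are not given: they have to be found in the camera images.
- shelf: Low white sheet-steel bench shelf, fixed, standing on the blue bench mat (mat top 2 mm above the work surface). Deck 170 mm (shelf x) by 360 mm (shelf y), its flat top 70 mm above the mat. Both ends (+y and -y) are open and plain; a 3 mm thick lip stands 12 mm above the deck along the whole far (+x) edge; the near (-x) edge has no lip. Origin: centre of its underside, on the mat; x away from the robot, y along the shelf's length to the robot's left at yaw 0, z up.
- shelf_left_end (a point): Middle of the shelf's +y end edge, on the deck's top surface.
- shelf_right_end (a point): Middle of the shelf's -y end edge, on the deck's top surface.
- cover: Dark sheet-metal bottom cover of a mini PC lying flat on the shelf deck with its four small round rubber feet (13 mm across, 1.5 mm high) and vent slots up; 112 mm (its x) by 117 mm (its y) by 6 mm thick, 0.15 kg (varies by some 30 %), loose, slides on the deck with ordinary metal friction. Origin: centre of its underside. Its y lies roughly along the shelf's y at the start, up to 0.28 rad off.
- cover_left_edge (a point): Middle of the cover's +y edge, at half its thickness: the leading edge when it is pushed towards the shelf's +y end.
- cover_right_edge (a point): Middle of the cover's -y edge, at half its thickness: the leading edge when it is pushed towards the shelf's -y end.
- minipc: The opened mini PC: dark square metal case without its cover, open side up with green board, memory and SSD showing, 112 by 117 mm, 40 mm high, fixed, on the mat beyond one end of the shelf (either end: it tells which end the cover goes out over). Origin: centre of its underside.
- bin: Grey open-front parts bin, 150 by 100 mm, 70 mm high, fixed, on the mat beyond the other end of the shelf. Origin: centre of its underside.
- bottle: White cleaner bottle, 48 mm across, 105 mm high, standing loose behind the shelf. Leave alone. Origin: centre of its underside.
- spool: Spool of solder, 58 mm across, 45 mm high, standing loose behind the shelf. Leave alone. Origin: centre of its underside.
- screwdriver: Precision screwdriver with a black handle, 162 mm long, 15 mm thick, lying loose on the mat in front of the shelf. Leave alone. Origin: near its middle, underside; x along the shaft towards the tip.
- tin: Small round metal flux tin, 61 mm across, 18 mm high, loose on the mat in front of the shelf. Leave alone. Origin: centre of its underside.

How it is judged:
At the end, for the whole second after the job is handed in: The cover lies flat and still on the shelf deck (tilt under 0.05 rad), its edge nearest the opened mini PC 25 to 55 mm past that end of the shelf (middle of the edge), square to the shelf within 0.18 rad and within 50 mm of the deck's centre line (((y of minipc in the frame of shelf above 0 m and y of cover_left_edge in the frame of shelf between 0.205 and 0.235 m) or (y of minipc in the frame of shelf below 0 m and y of cover_right_edge in the frame of shelf between -0.235 and -0.205 m)) and angle between the y axis of cover and the y axis of shelf, either way round below 0.18 rad and x of cover in the frame of shelf between -0.05 and 0.05 m and z of cover in the frame of shelf between 0.067 and 0.074 m and angle between cover's own z axis and vertical below 0.05 rad and linear speed of cover below 0.01 m/s); the robot touches nothing.
It fails at once if the cover is lifted off the shelf (its centre more than 10 mm above where it lies) (z of cover in the frame of shelf above 0.08 m).
It fails at once if the cover tips (more than 0.25 rad) or drops off the shelf (angle between cover's own z axis and vertical above 0.25 rad or z of cover in the frame of shelf below 0.055 m).
It fails at once if the bottle, the solder spool, the screwdriver or the flux tin is moved more than 20 mm (distance of any of bottle, spool, screwdriver, tin from where it was at the start of the episode above 0.02 m).
It fails at once if the arm or the gripper's body, not the fingers, presses on the cover (over 2 N) (contact force between the arm and cover above 2 N).
It also fails if it takes over 45 s, if anything falls off the work surface, if the arm or the gripper's body presses on something with over 40 N, if the wrist force passes 120 N, or if a joint passes its speed limit or range.

## Working session

There is one attempt and no reset: what is moved stays moved. The work goes in short steps, Python scripts to look and compute and a shell command to move; the robot and the scene stay as the last step left them, time stands still between calls to the robot, and variables do not carry over. Pictures are saved under pics/ and viewed, at most 10 in all, crops included, and the job is handed in when it is done.

```bash
mkdir -p pics; ls
python3 - <<'E'
from workcell import *
import cv2,numpy as np
o=get_obs();print(o['t'],o['tool_pos'],o['eef_rot'],o['finger_gap'])
for n in('top','side'):
    p,d=snapshot(n);cv2.imwrite(f'pics/{n}0.png',p[:,:,::-1]);np.savez(f'{n}0.npz',p=p,d=d)
    c=calibration(n);print(n,c)
E
```

```text
pics
0.0 [ 0.2677657  -0.67277862  0.20982379] [-3.08321732e+00 -5.91152265e-01  9.02660544e-04] 0.08551505531248603
top {'K': array([[366.19828296,   0.        , 249.08601295],
       [  0.        , 366.19828296, 190.2568664 ],
       [  0.        ,   0.        ,   1.        ]]), 'k1': 0.01890016383300662, 'R': array([[-0.01678086, -0.99983704,  0.00665602],
       [-0.99390037,  0.01595478, -0.10912151],
       [ 0.10899753, -0.00844657, -0.99400613]]), 't': array([0.03348951, 0.564809  , 0.95353062])}
side {'K': array([[352.43483983,   0.        , 251.68595551],
       [  0.        , 352.43483983, 191.59717834],
       [  0.        ,   0.        ,   1.        ]]), 'k1': -0.016866909491893817, 'R': array([[-0.76689079, -0.64145937, -0.02020895],
       [-0.36306143,  0.45959025, -0.81053266],
       [ 0.52921161, -0.61425294, -0.58534468]]), 't': array([0.45314201, 0.28043499, 0.67159403])}
```

View pics/top0.png

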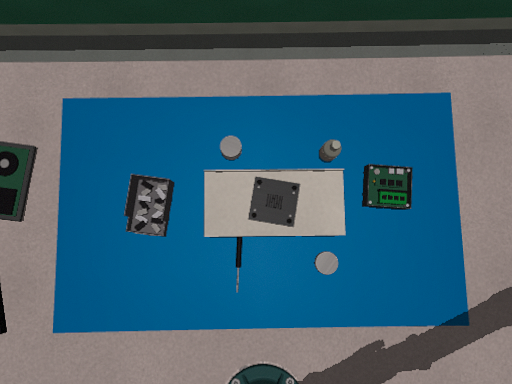

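The top view shows the shelf (px 205–345, 170–236), the cover on it around (274,201), the mini PC on the right at (387,187), so the push goes towards −y, and the bin on the left.

```bash
cat > h.py <<'E'
from workcell import *
import cv2,numpy as np
def world(d,c):
    h,w=d.shape;K=c['K'];u,v=np.meshgrid(np.arange(w),np.arange(h))
    x=(u-K[0,2])/K[0,0];y=(v-K[1,2])/K[1,1];r0=np.hypot(x,y);r=r0.copy()
    for _ in range(5): r=r0/(1+c['k1']*r*r)
    s=np.where(r0>0,r/np.maximum(r0,1e-9),1)
    P=np.stack([x*s*d,y*s*d,d],-1)-c['t']
    return P@c['R']
def rect(X):  # centre, sizes, yaw of the long side in world xy
    return cv2.minAreaRect((X[:,:2]*1000).astype(np.float32))
def blob(m):
    n,l,s,_=cv2.connectedComponentsWithStats(m.astype(np.uint8));k=1+np.argmax(s[1:,4]);return l==k
def measure(p,d,c):
    W=world(d,c);g=p.astype(int).max(2);sat=g-p.min(2)
    near=(W[...,0]>.3)&(W[...,0]<.75)&(abs(W[...,1])<.35)&(d>0)
    z=W[...,2];top=blob(near&(z>.06)&(z<.092)&(sat<60))
    dark=blob(cv2.morphologyEx((top&(g<120)).astype(np.uint8),cv2.MORPH_OPEN,np.ones((3,3))))
    light=top&(g>140)
    return W,top,light,dark
E
python3 - <<'E'
from h import *
f=np.load('top0.npz');p,d=f['p'],f['d'];W,top,l,k=measure(p,d,calibration('top'))
print('z light',np.median(W[l][:,2]),'dark',np.median(W[k][:,2]),l.sum(),k.sum())
print('shelf',rect(W[top]),cv2.boxPoints(rect(W[top])).round());print('cover',rect(W[k]),cv2.boxPoints(rect(W[k])).round())
for n,(u,v) in dict(pc=(387,187),bin=(150,205),bottle=(333,146),spool=(231,147),tin=(327,263)).items(): print(n,W[v,u].round(3))
E
```

```text
z light 0.07082213955012731 dark 0.07681898720811195 6964 1969
shelf ((528.572021484375, -39.60969543457031), (359.12469482421875, 170.23707580566406), 89.75858306884766) [[ 443. -219.]
 [ 613. -220.]
 [ 614.  140.]
 [ 444.  140.]]
cover ((531.4197998046875, -38.248435974121094), (116.2152099609375, 113.19577026367188), 79.57781982421875) [[ 465.  -85.]
 [ 577. -106.]
 [ 598.    9.]
 [ 486.   29.]]
pc [ 0.569 -0.351  0.021]
bin [0.532 0.297 0.   ]
bottle [ 0.666 -0.189  0.104]
spool [0.682 0.071 0.043]
tin [ 0.368 -0.18   0.017]
```

View pics/side0.png

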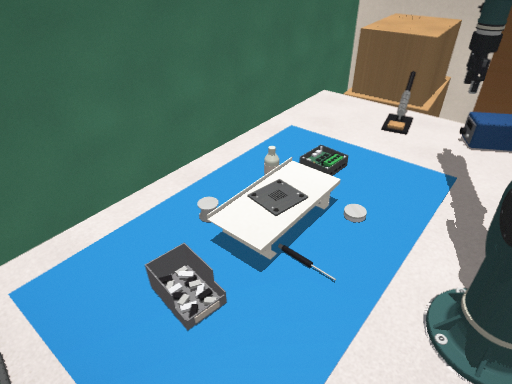

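The side view confirms it: shelf with the cover in the middle, mini PC beyond the far-right end (325,158), bottle and spool behind, tin and screwdriver in front. Plan: tool y along world x, fingers partly open, push the cover's +y edge towards −y.

```bash
python3 -m pendant '[{"delta_pos":[0,0,0],"rot":[0,0,-0.149],"claw":60},{"delta_pos":[0,0,0],"rot":[0,0,-0.149],"claw":60},{"delta_pos":[0,0,0],"rot":[0,0,-0.149],"claw":60},{"delta_pos":[0,0,0],"rot":[0,0,-0.149],"claw":60},{"delta_pos":[0,0,0],"rot":[0,0,-0.149],"claw":60},{"delta_pos":[0,0,0],"rot":[0,0,-0.149],"claw":60},{"delta_pos":[0,0,0],"rot":[0,0,-0.149],"claw":60},{"delta_pos":[0,0,0],"rot":[0,0,-0.149],"claw":60}]'
python3 -m pendant '[{"delta_pos":[0.04,0.014,0],"rot":[0,0,0],"claw":60},{"delta_pos":[0.04,0.014,0],"rot":[0,0,0],"claw":60},{"delta_pos":[0.04,0.014,0],"rot":[0,0,0],"claw":60}]'
```

```text
t: 0.9
tool_pos: [0.2678, -0.6732, 0.2103]
eef_rot: [-2.214, -2.227, -0.001]
contact_force: [-0.3, 0.2, 0.3]
finger_gap: 0.0512
finger_force: 0.0
t: 1.2
tool_pos: [0.31, -0.5521, 0.2103]
eef_rot: [-2.222, -2.22, -0.001]
contact_force: [1.3, 0.5, -0.7]
finger_gap: 0.0515
finger_force: 0.0
```

```bash
python3 -m pendant '[{"delta_pos":[0.041,0.0147,0],"rot":[0,0,0],"claw":60},{"delta_pos":[0.041,0.0147,0],"rot":[0,0,0],"claw":60},{"delta_pos":[0.041,0.0147,0],"rot":[0,0,0],"claw":60},{"delta_pos":[0.041,0.0147,0],"rot":[0,0,0],"claw":60},{"delta_pos":[0.041,0.0147,0],"rot":[0,0,0],"claw":60},{"delta_pos":[0.041,0.0147,0],"rot":[0,0,0],"claw":60},{"delta_pos":[0.041,0.0147,0],"rot":[0,0,0],"claw":60},{"delta_pos":[0.041,0.0147,0],"rot":[0,0,0],"claw":60}]'
python3 -m pendant '[{"delta_pos":[0.041,0.0147,0],"rot":[0,0,0],"claw":60},{"delta_pos":[0.041,0.0147,0],"rot":[0,0,0],"claw":60},{"delta_pos":[0.041,0.0147,0],"rot":[0,0,0],"claw":60},{"delta_pos":[0.041,0.0147,0],"rot":[0,0,0],"claw":60},{"delta_pos":[0.041,0.0147,0],"rot":[0,0,0],"claw":60},{"delta_pos":[0.041,0.0147,0],"rot":[0,0,0],"claw":60},{"delta_pos":[0.041,0.0147,0],"rot":[0,0,0],"claw":60},{"delta_pos":[0,0,0],"rot":[0,0,0],"claw":60}]'
python3 - <<'E'
from h import *
p,d=snapshot('wrist');cv2.imwrite('pics/w1.png',p[:,:,::-1]);c=calibration('wrist')
np.savez('w1.npz',p=p,d=d)
W,top,l,k=measure(p,d,c);print(np.median(W[l][:,2]),np.median(W[k][:,2]));print(cv2.boxPoints(rect(W[k])).round(),rect(W[k]))
E
```

```text
t: 2.0
tool_pos: [0.4277, -0.2239, 0.2109]
eef_rot: [-2.222, -2.221, 0.0]
contact_force: [1.0, -0.8, 0.7]
finger_gap: 0.0511
finger_force: 0.0
t: 2.8
tool_pos: [0.5326, 0.0697, 0.2117]
eef_rot: [-2.209, -2.232, -0.01]
contact_force: [-0.6, 0.7, -0.1]
finger_gap: 0.0512
finger_force: 0.0
0.071190846961956 0.077439009452269
[[ 463.  -86.]
 [ 574. -107.]
 [ 595.    7.]
 [ 484.   28.]] ((528.9187622070312, -39.29741668701172), (116.38420867919922, 112.96829986572266), 79.24805450439453)
```

View pics/w1.png

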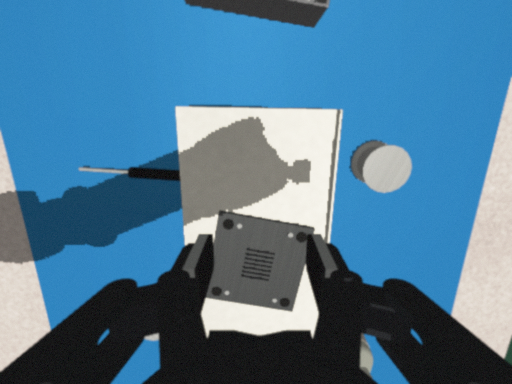

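The wrist view shows the cover (210–315, 212–310) between the fingers and the deck free behind it; positions agree with the top view. Now down, feeling for the deck.

```bash
python3 -m pendant '[{"delta_pos":[0,0,0.04],"rot":[0,0,0],"claw":60},{"delta_pos":[0,0,0.04],"rot":[0,0,0],"claw":60},{"delta_pos":[0,0,0.035],"rot":[0,0,0],"claw":60},{"delta_pos":[0,0,0.016],"rot":[0,0,0],"claw":60},{"delta_pos":[0,0,0],"rot":[0,0,0],"claw":60},{"delta_pos":[0,0,0],"rot":[0,0,0],"claw":60}]'
python3 -m pendant '[{"delta_pos":[0,0,0.003],"rot":[0,0,0],"claw":60},{"delta_pos":[0,0,0.002],"rot":[0,0,0],"claw":60},{"delta_pos":[0,0,0],"rot":[0,0,0],"claw":60}]'
```

```text
t: 3.45
tool_pos: [0.5304, 0.0604, 0.08]
eef_rot: [-2.223, -2.22, 0.002]
contact_force: [-0.0, 0.4, 0.3]
finger_gap: 0.0515
finger_force: 0.0
t: 3.75
tool_pos: [0.531, 0.0613, 0.0756]
eef_rot: [2.221, 2.221, 0.001]
contact_force: [0.2, 0.4, -0.9]
finger_gap: 0.0517
finger_force: 0.0
```

```bash
python3 -m pendant '[{"delta_pos":[0,0,0.002],"rot":[0,0,0],"claw":60},{"delta_pos":[0,0,0],"rot":[0,0,0],"claw":60}]'; python3 -m pendant '[{"delta_pos":[0,0,0.002],"rot":[0,0,0],"claw":60},{"delta_pos":[0,0,0],"rot":[0,0,0],"claw":60}]'
```

```text
t: 3.95
tool_pos: [0.5306, 0.0614, 0.0731]
eef_rot: [2.221, 2.221, 0.0]
contact_force: [-0.1, -0.9, -0.7]
finger_gap: 0.051
finger_force: 0.0
t: 4.15
tool_pos: [0.5304, 0.0614, 0.0708]
eef_rot: [-2.221, -2.221, 0.0]
contact_force: [0.2, 0.4, -0.1]
finger_gap: 0.0514
finger_force: 0.0
```

```bash
python3 -m pendant '[{"delta_pos":[0,0,0.002],"rot":[0,0,0],"claw":60},{"delta_pos":[0,0,0],"rot":[0,0,0],"claw":60}]' | grep -E "tool|contact"; python3 -m pendant '[{"delta_pos":[0,0,0.001],"rot":[0,0,0],"claw":60},{"delta_pos":[0,0,0],"rot":[0,0,0],"claw":60}]'| grep -E "tool|contact"
```

```text
tool_pos: [0.5304, 0.0614, 0.0687]
contact_force: [0.4, 0.2, -0.1]
tool_pos: [0.5305, 0.0614, 0.0679]
contact_force: [0.3, -0.3, -0.1]
```

```bash
python3 -m pendant '[{"delta_pos":[0,0,0.001],"rot":[0,0,0],"claw":60},{"delta_pos":[0,0,0],"rot":[0,0,0],"claw":60}]' | grep -E "tool|contact"; python3 -m pendant '[{"delta_pos":[0,0,0.001],"rot":[0,0,0],"claw":60},{"delta_pos":[0,0,0],"rot":[0,0,0],"claw":60}]'| grep -E "tool|contact"
```

```text
tool_pos: [0.5305, 0.0614, 0.0669]
contact_force: [0.3, 0.4, 0.1]
tool_pos: [0.5305, 0.0614, 0.0659]
contact_force: [0.0, 0.2, 0.0]
```

```bash
python3 -m pendant '[{"delta_pos":[0,0,0.001],"rot":[0,0,0],"claw":60},{"delta_pos":[0,0,0],"rot":[0,0,0],"claw":60}]' | grep -E "tool|contact"; python3 -m pendant '[{"delta_pos":[0,0,0.001],"rot":[0,0,0],"claw":60},{"delta_pos":[0,0,0],"rot":[0,0,0],"claw":60}]'| grep -E "tool|contact"
```

```text
tool_pos: [0.5305, 0.0614, 0.0649]
contact_force: [-0.8, -1.3, -1.1]
tool_pos: [0.5305, 0.0614, 0.0639]
contact_force: [-0.5, 0.4, 0.6]
```

Run:
```python
from h import *
p,d=snapshot('side');cv2.imwrite('pics/s2.png',cv2.resize(p[130:270,180:380,::-1],None,fx=4,fy=4)[:600])
```

```text
(no output)
```

View pics/s2.png

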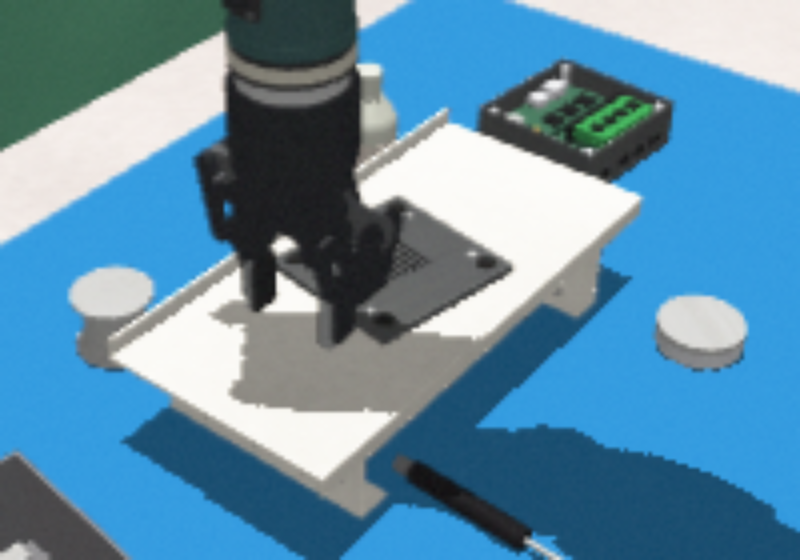

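The view shows both fingertips (crop px 260,308 and 335,345) just behind the cover's trailing edge, about at the deck. Another small feel downward.

```bash
python3 -m pendant '[{"delta_pos":[0,0,0.001],"rot":[0,0,0],"claw":60},{"delta_pos":[0,0,0],"rot":[0,0,0],"claw":60}]' | grep -E "tool|contact"; python3 -m pendant '[{"delta_pos":[0,0,0.001],"rot":[0,0,0],"claw":60},{"delta_pos":[0,0,0],"rot":[0,0,0],"claw":60}]'| grep -E "tool|contact"
```

```text
tool_pos: [0.5305, 0.0614, 0.0629]
contact_force: [0.8, 0.5, -0.3]
tool_pos: [0.5305, 0.0614, 0.0619]
contact_force: [-0.4, 0.4, 0.9]
```

```bash
python3 -m pendant '[{"delta_pos":[0,0,0.001],"rot":[0,0,0],"claw":60},{"delta_pos":[0,0,0],"rot":[0,0,0],"claw":60}]' | grep -E "tool|contact"
python3 - <<'E'
from h import *
c=calibration('wrist');p,d=snapshot('wrist');cv2.imwrite('pics/w3.png',p[:,:,::-1])
W=world(d,c)
m=(d>0)&(abs(W[...,1]-.0614)<.02)&(abs(W[...,0]-.5305)<.06)&(p.max(2)<70)
for a,b in((.47,.5305),(.5305,.59)):
    q=W[m&(W[...,0]>a)&(W[...,0]<b)];print(len(q),np.percentile(q,[1,5,50],axis=0).round(4))
E
```

```text
tool_pos: [0.5305, 0.0614, 0.0609]
contact_force: [0.1, 0.3, -0.5]
17023 [[0.4711 0.0523 0.0954]
 [0.4731 0.0547 0.1157]
 [0.4907 0.0734 0.1557]]
16851 [[0.5313 0.0523 0.0957]
 [0.5349 0.0547 0.1173]
 [0.5702 0.0734 0.1558]]
```

View pics/w3.png

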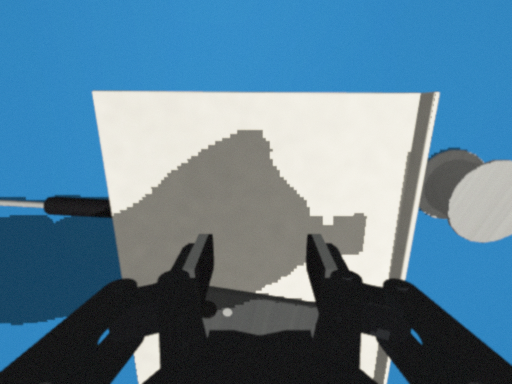

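The wrist view shows the fingertips at about (203,237) and (316,237), just behind the cover's edge (210–320, 290–300). I'll read the tip depth there.

Run:
```python
from h import *
c=calibration('wrist');p,d=snapshot('wrist');W=world(d,c)
for v in (233,236,239,243):
    for u in(198,203,208,312,317,322): print(v,u,p[v,u].max(),W[v,u].round(4))
```

```text
233 198 121 [0.4937 0.0653 0.0713]
233 203 117 [0.4967 0.0653 0.0713]
233 208 112 [0.4996 0.0653 0.0712]
233 312 116 [0.5614 0.0652 0.0711]
233 317 118 [0.5642 0.0655 0.0718]
233 322 129 [0.5671 0.0657 0.0721]
236 198 89 [0.4984 0.0732 0.0913]
236 203 85 [0.501  0.0732 0.0913]
236 208 30 [0.5035 0.0729 0.0908]
236 312 58 [0.5575 0.0729 0.0909]
236 317 84 [0.5601 0.0728 0.0905]
236 322 116 [0.5673 0.0637 0.072 ]
239 198 81 [0.4991 0.073  0.0944]
239 203 81 [0.5016 0.0732 0.0946]
239 208 25 [0.5041 0.073  0.0943]
239 312 31 [0.5568 0.0732 0.0947]
239 317 83 [0.5593 0.0731 0.0947]
239 322 90 [0.5617 0.0735 0.0953]
243 198 81 [0.4999 0.0728 0.0983]
243 203 80 [0.5023 0.0728 0.0983]
243 208 18 [0.5047 0.0725 0.0977]
243 312 23 [0.556  0.0731 0.0988]
243 317 84 [0.5583 0.0735 0.0995]
243 322 86 [0.5609 0.0731 0.0988]
```

Run:
```python
from h import *
c=calibration('side');p,d=snapshot('side');W=world(d,c)
m=(d>0)&(abs(W[...,1]-.0614)<.025)&(abs(W[...,0]-.5305)<.06)&(p.max(2)<90)&(W[...,2]>.05)
for a,b in((.47,.52),(.54,.59)):
    mm=m&(W[...,0]>a)&(W[...,0]<b);vs,us=np.where(mm)
    for v in np.unique(vs)[-6:]:
        for u in us[vs==v][::2]: print(v,u,W[v,u].round(3),p[v,u].max(),end=' | ')
        print()
```

```text
211 263 [0.496 0.068 0.106] 48 | 211 265 [0.491 0.067 0.108] 32 | 211 267 [0.491 0.06  0.104] 30 | 
212 263 [0.496 0.069 0.104] 49 | 212 265 [0.49  0.068 0.106] 33 | 212 267 [0.492 0.059 0.099] 29 | 
213 263 [0.495 0.069 0.101] 48 | 213 265 [0.491 0.067 0.102] 34 | 213 267 [0.491 0.06  0.097] 30 | 
214 263 [0.496 0.068 0.097] 48 | 214 265 [0.491 0.067 0.098] 32 | 214 267 [0.493 0.057 0.092] 75 | 
215 263 [0.494 0.071 0.096] 50 | 215 265 [0.492 0.066 0.095] 31 | 
216 263 [0.495 0.069 0.092] 64 | 216 265 [0.507 0.047 0.072] 80 | 
203 242 [0.558 0.073 0.103] 85 | 203 244 [0.555 0.069 0.102] 27 | 203 246 [0.556 0.06  0.096] 29 | 203 248 [0.556 0.053 0.092] 26 | 
204 242 [0.558 0.073 0.1  ] 85 | 204 244 [0.556 0.068 0.097] 26 | 204 246 [0.556 0.061 0.094] 23 | 204 248 [0.555 0.054 0.09 ] 27 | 
205 243 [0.556 0.072 0.097] 47 | 205 245 [0.554 0.067 0.095] 27 | 205 247 [0.555 0.058 0.089] 28 | 
206 243 [0.555 0.073 0.095] 47 | 206 245 [0.557 0.064 0.088] 27 | 206 247 [0.556 0.058 0.085] 82 | 
207 243 [0.556 0.072 0.091] 51 | 207 245 [0.556 0.064 0.086] 30 | 
208 243 [0.556 0.073 0.088] 66 | 208 245 [0.567 0.053 0.071] 76 |
```

Both cameras put the fingertips at z ≈ 0.088, well above the reported TCP; the cameras and the missing contact agree, so I continue down by feel.

```bash
python3 -m pendant '[{"delta_pos":[0,0,0.003],"rot":[0,0,0],"claw":60},{"delta_pos":[0,0,0.003],"rot":[0,0,0],"claw":60},{"delta_pos":[0,0,0],"rot":[0,0,0],"claw":60}]' | grep -E "tool|contact"; python3 -m pendant '[{"delta_pos":[0,0,0.002],"rot":[0,0,0],"claw":60},{"delta_pos":[0,0,0],"rot":[0,0,0],"claw":60}]'| grep -E "tool|contact"
python3 - <<'E'
from h import *
c=calibration('wrist');p,d=snapshot('wrist');W=world(d,c)
for u in (206,314):
    for v in range(225,250,2): print(v,u,p[v,u].max(),W[v,u].round(4))
E
```

```text
tool_pos: [0.5302, 0.0613, 0.0545]
contact_force: [-0.9, -0.1, -0.5]
tool_pos: [0.5304, 0.0614, 0.0527]
contact_force: [0.4, 0.6, 0.4]
225 206 129 [0.5005 0.0744 0.0719]
227 206 130 [0.5004 0.0731 0.0718]
229 206 131 [0.5002 0.0715 0.071 ]
231 206 132 [0.5002 0.0706 0.0716]
233 206 116 [0.5002 0.0695 0.0718]
235 206 82 [0.5021 0.0728 0.0812]
237 206 73 [0.5024 0.0725 0.0829]
239 206 49 [0.503  0.0731 0.0864]
241 206 34 [0.5033 0.0728 0.0881]
243 206 18 [0.5036 0.0726 0.0898]
245 206 23 [0.5043 0.0732 0.093 ]
247 206 16 [0.5044 0.0727 0.094 ]
249 206 10 [0.5044 0.0717 0.0942]
225 314 132 [0.5605 0.0739 0.0709]
227 314 132 [0.5603 0.0734 0.0724]
229 314 130 [0.5604 0.072  0.0721]
231 314 131 [0.5605 0.0708 0.072 ]
233 314 117 [0.5606 0.0695 0.0718]
235 314 88 [0.5586 0.0729 0.0814]
237 314 81 [0.558  0.0734 0.0848]
239 314 75 [0.5578 0.0729 0.086 ]
241 314 55 [0.5574 0.0729 0.0882]
243 314 38 [0.5569 0.073  0.0905]
245 314 24 [0.5565 0.0732 0.0929]
247 314 21 [0.5562 0.0729 0.0943]
249 314 21 [0.5559 0.0727 0.0959]
```

```bash
python3 -m pendant '[{"delta_pos":[0,0,0.002],"rot":[0,0,0],"claw":60},{"delta_pos":[0,0,0.002],"rot":[0,0,0],"claw":60},{"delta_pos":[0,0,0],"rot":[0,0,0],"claw":60}]' | grep -E "tool|contact"; python3 -m pendant '[{"delta_pos":[0,0,0.001],"rot":[0,0,0],"claw":60},{"delta_pos":[0,0,0],"rot":[0,0,0],"claw":60}]'| grep -E "tool|contact"
python3 -m pendant '[{"delta_pos":[0,0,0.001],"rot":[0,0,0],"claw":60},{"delta_pos":[0,0,0],"rot":[0,0,0],"claw":60}]'| grep -E "tool|contact"
python3 - <<'E'
from h import *
c=calibration('wrist');p,d=snapshot('wrist');W=world(d,c)
for u in (206,314):
    for v in range(231,242,1): print(v,u,p[v,u].max(),W[v,u].round(4))
E
```

```text
tool_pos: [0.5304, 0.0614, 0.0487]
contact_force: [-1.0, -0.6, 0.5]
tool_pos: [0.5306, 0.0614, 0.0485]
contact_force: [-1.4, -0.7, 5.6]
tool_pos: [0.5305, 0.0613, 0.0485]
contact_force: [-2.9, -1.8, 13.7]
231 206 133 [0.5012 0.0726 0.0717]
232 206 128 [0.5012 0.072  0.0717]
233 206 117 [0.5012 0.0714 0.0716]
234 206 91 [0.5022 0.0732 0.0766]
235 206 85 [0.5023 0.073  0.0773]
236 206 79 [0.5024 0.0728 0.0781]
237 206 73 [0.5027 0.0729 0.0795]
238 206 62 [0.5028 0.0727 0.0803]
239 206 52 [0.5032 0.0732 0.0822]
240 206 39 [0.5035 0.0734 0.0837]
241 206 36 [0.5038 0.0738 0.0856]
231 314 131 [0.5597 0.0727 0.0719]
232 314 131 [0.5599 0.0719 0.0714]
233 314 119 [0.56   0.0711 0.071 ]
234 314 92 [0.559  0.0728 0.0759]
235 314 83 [0.5587 0.073  0.0774]
236 314 83 [0.5584 0.0732 0.0789]
237 314 82 [0.5581 0.0735 0.0806]
238 314 78 [0.5579 0.0734 0.0816]
239 314 79 [0.5578 0.073  0.082 ]
240 314 73 [0.5575 0.0734 0.0838]
241 314 53 [0.5575 0.0729 0.084 ]
```

Deck felt at reported z 0.0485. Raise 2 mm clear, then push.

```bash
python3 -m pendant '[{"delta_pos":[0,0,-0.004],"rot":[0,0,0],"claw":60},{"delta_pos":[0,0,0],"rot":[0,0,0],"claw":60}]' | grep -E "tool|contact"; python3 -m pendant '[{"delta_pos":[-0.008,0,0],"rot":[0,0,0],"claw":60},{"delta_pos":[-0.008,0,0],"rot":[0,0,0],"claw":60},{"delta_pos":[-0.006,0,0],"rot":[0,0,0],"claw":60},{"delta_pos":[-0.006,0,0],"rot":[0,0,0],"claw":60},{"delta_pos":[-0.006,0,0],"rot":[0,0,0],"claw":60},{"delta_pos":[-0.006,0,0],"rot":[0,0,0],"claw":60},{"delta_pos":[-0.006,0,0],"rot":[0,0,0],"claw":60},{"delta_pos":[-0.006,0,0],"rot":[0,0,0],"claw":60}]'| grep -E "t:|tool|contact"
python3 - <<'E'
from h import *
p,d=snapshot('top');cv2.imwrite('pics/t4.png',cv2.resize(p[140:270,170:430,::-1],None,fx=3,fy=3))
E
```

```text
tool_pos: [0.531, 0.0615, 0.0515]
contact_force: [0.5, 0.7, -1.0]
t: 8.45
tool_pos: [0.5305, 0.0089, 0.051]
eef_rot: [-2.221, -2.221, 0.0]
contact_force: [0.5, 1.0, 0.5]
```

View pics/t4.png

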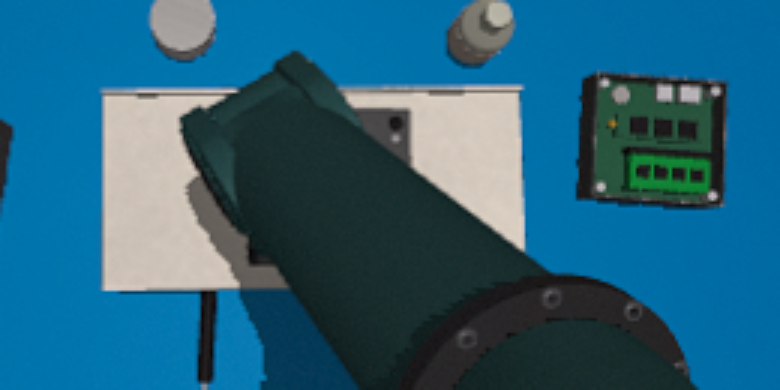

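The top view shows the cover now square: its leading edge is vertical at crop px 411, and its near corner is at (255,260). Keep pushing.

```bash
python3 -m pendant '[{"delta_pos":[-0.007,0,0],"rot":[0,0,0],"claw":60},{"delta_pos":[-0.007,0,0],"rot":[0,0,0],"claw":60},{"delta_pos":[-0.007,0,0],"rot":[0,0,0],"claw":60},{"delta_pos":[-0.007,0,0],"rot":[0,0,0],"claw":60},{"delta_pos":[-0.007,0,0],"rot":[0,0,0],"claw":60},{"delta_pos":[-0.007,0,0],"rot":[0,0,0],"claw":60},{"delta_pos":[-0.007,0,0],"rot":[0,0,0],"claw":60},{"delta_pos":[-0.007,0,0],"rot":[0,0,0],"claw":60}]'| grep -E "t:|tool|contact"
python3 -m pendant '[{"delta_pos":[-0.007,0,0],"rot":[0,0,0],"claw":60},{"delta_pos":[-0.007,0,0],"rot":[0,0,0],"claw":60},{"delta_pos":[-0.007,0,0],"rot":[0,0,0],"claw":60},{"delta_pos":[-0.007,0,0],"rot":[0,0,0],"claw":60},{"delta_pos":[-0.007,0,0],"rot":[0,0,0],"claw":60},{"delta_pos":[-0.007,0,0],"rot":[0,0,0],"claw":60},{"delta_pos":[-0.005,0,0],"rot":[0,0,0],"claw":60},{"delta_pos":[-0.003,0,0],"rot":[0,0,0],"claw":60}]'| grep -E "t:|tool|contact"
python3 - <<'E'
from h import *
p,d=snapshot('side');cv2.imwrite('pics/s5.png',cv2.resize(p[110:260,200:400,::-1],None,fx=4,fy=4))
p,d=snapshot('top');c=calibration('top');W=world(d,c);z=W[...,2];g=p.max(2)
m=blob((z>.062)&(z<.09)&(g<110)&(abs(W[...,1]+.2)<.12)&(abs(W[...,0]-.53)<.08));q=W[m]
print(m.sum(),np.percentile(q[:,1],[0,1,3,97,100]),q[:,0].min(),q[:,0].max(),np.median(q[:,2]))
for x in(.48,.50,.52,.54,.56,.58):
    s=q[abs(q[:,0]-x)<.008]
    if len(s): print(x,s[:,1].min().round(4))
E
```

```text
t: 9.3
tool_pos: [0.5306, -0.0472, 0.051]
eef_rot: [2.221, 2.221, 0.0]
contact_force: [-0.5, 0.6, 0.3]
t: 10.1
tool_pos: [0.5305, -0.0974, 0.051]
eef_rot: [2.222, 2.221, -0.0]
contact_force: [0.7, 1.5, 0.8]
284 [-0.14434558 -0.14201507 -0.13942083 -0.08099054 -0.08025753] 0.4512030896072316 0.5237305443544839 0.07098103507941861
0.48 -0.1393
0.5 -0.0943
0.52 -0.0873
```

View pics/s5.png

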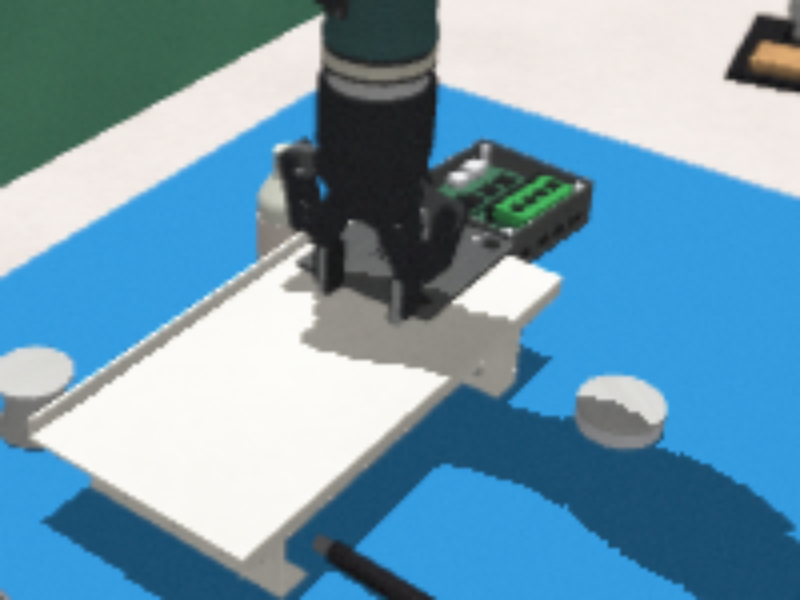

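The side view shows the cover square against both fingertips, its leading edge just past the shelf end (crop ~510,255). Remaining travel is about 33 mm, then back off and measure.

```bash
python3 -m pendant '[{"delta_pos":[-0.005,0,0],"rot":[0,0,0],"claw":60},{"delta_pos":[-0.006,0,0],"rot":[0,0,0],"claw":60},{"delta_pos":[-0.006,0,0],"rot":[0,0,0],"claw":60},{"delta_pos":[-0.005,0,0],"rot":[0,0,0],"claw":60},{"delta_pos":[-0.004,0,0],"rot":[0,0,0],"claw":60},{"delta_pos":[-0.003,0,0],"rot":[0,0,0],"claw":60},{"delta_pos":[-0.002,0,0],"rot":[0,0,0],"claw":60},{"delta_pos":[0,0,0],"rot":[0,0,0],"claw":60}]'| grep -E "t:|tool|contact"
python3 -m pendant '[{"delta_pos":[0.01,0,0],"rot":[0,0,0],"claw":60},{"delta_pos":[0.02,0,0],"rot":[0,0,0],"claw":60},{"delta_pos":[0.01,0,-0.02],"rot":[0,0,0],"claw":60},{"delta_pos":[0.02,0,-0.04],"rot":[0,0,0],"claw":60},{"delta_pos":[0.03,0,-0.04],"rot":[0,0,0],"claw":60},{"delta_pos":[0.04,0,-0.03],"rot":[0,0,0],"claw":60},{"delta_pos":[0.04,0,-0.02],"rot":[0,0,0],"claw":60},{"delta_pos":[0.04,0,0],"rot":[0,0,0],"claw":60}]'| grep -E "t:|tool|contact"
python3 -m pendant '[{"delta_pos":[0.04,0,0],"rot":[0,0,0],"claw":60},{"delta_pos":[0.04,0,0],"rot":[0,0,0],"claw":60},{"delta_pos":[0.03,0,0],"rot":[0,0,0],"claw":60},{"delta_pos":[0,0,0],"rot":[0,0,0],"claw":60},{"delta_pos":[0,0,0],"rot":[0,0,0],"claw":60}]'| grep -E "t:|tool|contact"
python3 - <<'E'
from h import *
p,d=snapshot('top');c=calibration('top');W,top,l,k=measure(p,d,c);z=W[...,2];g=p.max(2).astype(int)
m=blob(cv2.morphologyEx(((z>.062)&(z<.09)&(g<120)&(abs(W[...,1]+.2)<.1)&(abs(W[...,0]-.53)<.1)).astype(np.uint8),cv2.MORPH_OPEN,np.ones((3,3))))
print(m.sum(),rect(W[m]),cv2.boxPoints(rect(W[m])).round(),np.median(W[m][:,2]))
cv2.imwrite('pics/t6.png',cv2.resize(p[120:290,150:430,::-1],None,fx=2.5,fy=2.5))
E
```

```text
t: 11.0
tool_pos: [0.5306, -0.1281, 0.051]
eef_rot: [2.222, 2.221, -0.0]
contact_force: [-0.6, -0.4, -0.7]
t: 11.8
tool_pos: [0.5323, 0.0855, 0.2045]
eef_rot: [2.218, 2.219, 0.009]
contact_force: [-0.1, -0.1, -0.3]
t: 12.3
tool_pos: [0.5297, 0.1938, 0.2009]
eef_rot: [-2.218, -2.225, 0.001]
contact_force: [0.2, -1.0, 0.8]
1956 ((542.8223876953125, -200.196533203125), (111.16252136230469, 116.89894104003906), 0.06445255875587463) [[ 487. -142.]
 [ 487. -259.]
 [ 598. -259.]
 [ 598. -142.]] 0.077086606794615
```

View pics/t6.png

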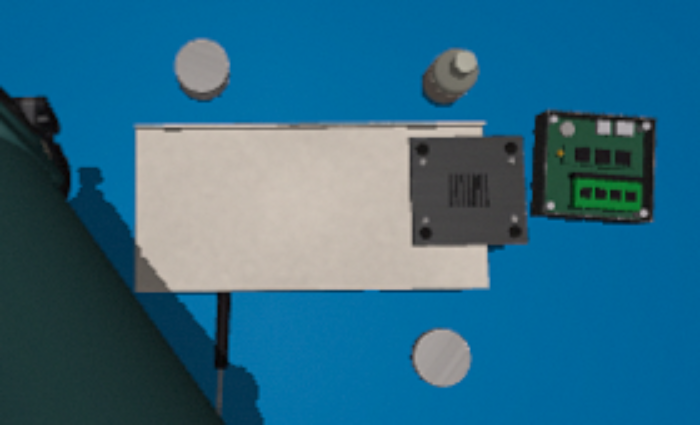

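The cover (crop 410–525, 137–245) is square, flat and about 39.5 mm past the shelf end (crop 487). Its centre is 14 mm off the deck's centre line, the other objects are where they were, and the hand is clear.

```bash
python3 -c "
from workcell import *
print(sign_off())"
```

```text
the job is handed in; nothing more can be done
None
```

I slid the cover along the shelf until its edge sticks out about 39.5 mm past the end next to the mini PC; it lies flat and square, about 14 mm off the deck's centre line, the other things look unmoved, the hand is clear, and the job was handed in after about 12 s of robot time with no verdict returned.

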